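Set the dosing unit's thumbwheels to match its bottles

ROBOT

A 6-joint arm with a two-finger parallel gripper is mounted at the origin on the work surface. World frame = base frame: x ahead of the robot, y to its left, z up, the work surface at z = 0. Lengths are in m, angles in rad, forces in N, time in s.
With the tool pointing down it reaches from about 0.3 to 0.875 m from the base axis. Payload 6.4 kg.
Tool frame: the origin (TCP) lies at the centre of the arm's flange, where the gripper is bolted on; the fingertips stand manip.tcp_to_tips ahead of it and the grasp point (between the pads) lies 155 mm ahead of it (manip.tcp_to_tips is the distance from the TCP to the fingertips, in m); x points along the fingers, y is the direction in which the jaws open and shut, and the axes are right-handed (so a half turn about x gives the same grasp; the last joint's range is limited). The gripper opens to 85 mm and grips with 20 to 120 N. Pads are 22 mm wide; open, the fingers measure 114 mm over their backs; the gripper's body (76 mm by 85 mm) begins 54 mm behind the grasp point. The pads swing forward as they close: fully open they stand 13 mm farther back than shut.
Start: joints at [0.956, 0.181, 1.607, -0, 1.354, -0.206], TCP at [0.229, 0.528, 0.405] pointing down, gripper open.
Joint ranges: [-2.99, 2.99], [-0.89, 2.07], [0.3, 2.58], [-1.14, 4.28], [0, 2.63], [-3.12, 3.12]. Speed limits (rad/s): [2.57, 2.57, 3.01, 3.14, 3.14, 3.14].

INTERFACE

Orientations are given as a rotation vector (axis times angle).
In Python, from workcell import manip gives the robot as it stands.
- The arm moves only by the shell command python3 -m jog 'ROWS' [FORCE]. ROWS is JSON, a list of rows, each a list of 5 numbers: the finger opening in mm, from 0 to 85.4, then the shift along the tool's x, y, z in mm, then the turn about the tool's x in degrees. A call has 1 to 8 rows; each row shifts and turns the commanded pose from where the row before left it, along the tool's axes as they then stand; what a row does not reach is not made up. A row lasts 1/8 s, in which the tool goes at most 62.5 mm and 10.7 degrees, less where a joint would pass 70% of its speed; a pose out of reach is approached as far as the arm can. A call with a gripper value outside its range is refused whole. The fingers move at their own pace and stop on an object; FORCE is the grip in N (left out, the last holds). Time passes only in rows, so rows that do not move let the fingers close. It gives the time, the measured TCP pose, the force and the opening at its end, in the units of the state.
- manip.get_obs(): the state, without advancing time (a new reading comes with each control period).
- manip.get_image(name): name is "side" or "top"; returns a dict with "frame" (400x640x3 uint8, blue, green, red), "vertical_fov" (degrees; the focal length in pixels is half the picture's height over the tangent of half this angle, whatever the lens; pixels are square), "cx", "cy" (the principal point, pixels), "view" (4x4, takes a point from world to camera coordinates). Camera axes: x right, y down, z forward; pixel columns grow to the right and rows downward; lengths in m; the calibration is good to about 2 mm. A picture is of the moment at which its call begins. There is no depth.
- manip.job_done(): hands the job in, once; it reports no verdict.
Trained networks look in a picture, given as the dict that the camera call returned (one of the last four; its "shot" number tells which), for a name from the list of things; names that differ only in an ending like _2 or _b are one class to them, and where a whole thing is asked for, a point or a joint stands for the part that bears it (a point fixed in the world has none). Each returns a list of dicts, best first, with "score" (0 to 1); they miss things now and then, are a little off and sometimes report something else, mostly with a low value. They report only what shows in the picture. A call takes as long as a camera call. They do not tell look-alikes from the thing itself.
- manip.cut_out(thing, picture): "pixels" (400x640 bool, what is visible of it) and "bbox" ([left, top, right, bottom] in pixels, round what is visible of it).
- manip.place_of(thing, picture): "xy" ([column, row] in pixels: a listed point, or the origin of a listed thing).
The state is a dict: "time": time; "joints": joint angles; "joint_vel": joint speeds; "tau": joint torques, N m; "position": TCP position; "orientation": TCP orientation; "force": force on the tool from outside, world axes, zero at the start; "torque": the same for the moment, N m; "width": finger opening in m.
Only numpy, scipy, OpenCV 4.12 (cv2) and the standard library are available. Lean on these libraries where they do the work, as an engineer would, in place of code of your own. Each camera call takes 0.05 s, during which the arm holds its last target.

TASK

Set each thumbwheel of the dosing unit for the bottle standing before it: 1 dot on top for the short bottle, 3 dots for the medium one, 4 dots for the tall one, each face centred between the index lines. When all three wheels are right, press the load button fully down and let it come back up. Leave the bottles and the other things on the bench alone.

Things in the scene. Friction and masses are not known exactly. Their poses are not given: they have to be found in the camera images.
- unit: Fixed dosing unit: base plate 275 x 370 x 12 mm with a grey housing (136 mm deep, 330 mm wide, flat top 62 mm above the bench) carrying three thumbwheels 75 mm apart on one axle along the unit's y. Origin on the bench under the middle wheel. Its x points from the bottle row to the wheels, roughly away from the robot; y to the robot's left. Posts between wheels, 84 mm high, bear black index lines.
- axle_left (a point): Centre of the left thumbwheel (unit y = +75 mm), on its axle, 70 mm above the bench. Every wheel is a white drum of 34 mm radius, 42 mm wide, with six grey thumb fins 60 degrees apart, 8 mm thick, 42 mm wide, ends at 60 mm radius. The six faces between fins carry 0, 1, 2, 3, 4, 5 black dots in order; the number set is that of the face looking straight up.
- axle_middle (a point): Centre of the middle thumbwheel (unit y = 0), on its axle, 70 mm above the bench. All wheels are alike. They turn smoothly, without clicks, against about 0.14 N m of friction (about 3 N at a fin), and stay where they are left. A closed fingertip between two fins can push one over the top.
- axle_right (a point): Centre of the right thumbwheel (unit y = -75 mm), on its axle, 70 mm above the bench. Like the others.
- wheel_left (a joint): Angle of the left thumbwheel, rad: k x 1.0472 when the face with k dots (k = 0 to 5) is centred on top, its two fins then 30 degrees either side of vertical. Grows as the top of the wheel moves along the unit's +x (away from the bottles). Stops at -0.25 and 5.49. Fins stand at this angle plus 30, 90, 150, ... degrees from vertical, counted towards +x.
- wheel_middle (a joint): Angle of the middle thumbwheel, rad; same zero, sense and stops as the left one.
- wheel_right (a joint): Angle of the right thumbwheel, rad; same zero, sense and stops as the left one.
- place_left (a point): Centre of the bottle place belonging to the left wheel: on the base plate 12 mm above the bench, 140 mm before that wheel's axle on the robot's side.
- place_middle (a point): Centre of the bottle place belonging to the middle wheel: on the base plate 12 mm above the bench, 140 mm before that wheel's axle on the robot's side.
- place_right (a point): Centre of the bottle place belonging to the right wheel: on the base plate 12 mm above the bench, 140 mm before that wheel's axle on the robot's side.
- short_bottle: The short one of three white capped reagent bottles, 44 mm in diameter and 65 mm tall, standing loose on one of the three bottle places. Origin at the centre of its underside.
- medium_bottle: The medium one of three white capped reagent bottles, 53 mm in diameter and 100 mm tall, standing loose on one of the three bottle places. Origin at the centre of its underside.
- tall_bottle: The tall one of three white capped reagent bottles, 62 mm in diameter and 140 mm tall, standing loose on one of the three bottle places. Origin at the centre of its underside.
- load (a joint): Travel of the load button in m: 0 released, 0.006 fully down. Pressed straight down, needs 5 N to go fully down, springs back.
- load_top (a point): Centre of the top face of the load button: a plain grey round push button 38 mm in diameter in a black housing, at the right end of the unit (unit y = -155 mm), in line with the axle, its top 84 mm above the bench, 46 mm below the highest fin ends.
- tip_box: Bystander on the bench: blue box with a clear lid, 125 x 85 x 85 mm; leave alone. Origin at the centre of its underside.
- beaker: Bystander on the bench: glass beaker, 84 mm in diameter and 110 mm tall; leave alone. Origin at the centre of its underside.
- vial_tray: Bystander on the bench: grey divided tray, 140 x 200 x 45 mm; leave alone. Origin at the centre of its underside.
Mind the look-alikes: they are no part of the job. What is shaped like the medium_bottle but red is not meant.

How it is judged:
By the outcome, as a careful person would: the job done as asked, in the order asked, and still so for the second after the job is handed in, with the robot touching nothing.
It also fails if it takes over 64 s, if anything falls off the work surface, if the arm or the gripper's body presses on something with over 40 N, if the wrist force passes 120 N, or if a joint passes its speed limit or range.

## Working session

There is one attempt and no reset: what is moved stays moved. The work goes in short steps, Python scripts to look and compute and a shell command to move; the robot and the scene stay as the last step left them, time stands still between calls to the robot, and variables do not carry over. Pictures are saved under pics/ and viewed, and the job is handed in when it is done.

```bash
mkdir -p pics; ls; python3 - <<'E'
from workcell import manip
import cv2
print(manip.get_obs(), manip.tcp_to_tips)
for n in ("side","top"):
    p=manip.get_image(n); cv2.imwrite(f"pics/{n}0.png",p["frame"]); print(n,p["vertical_fov"],p["cx"],p["cy"],p["view"].round(4).tolist(), [k for k in p])
    for t in ["axle_left","axle_middle","axle_right","place_left","place_middle","place_right","load_top","short_bottle","medium_bottle","tall_bottle"]:
        print(t,[(r["xy"],round(r["score"],2)) for r in manip.place_of(t,p)][:3])
E
```

```text
pics
{'time': 0.0, 'joints': array([ 9.55675776e-01,  1.81543627e-01,  1.60800701e+00, -1.74426446e-06,
        1.35379673e+00, -2.06296563e-01]), 'joint_vel': array([ 9.93088432e-05, -6.16453603e-04, -1.14647275e-03,  2.84209593e-04,
        1.96066550e-03, -5.58811018e-04]), 'tau': array([ 8.97728432e-05, -4.44857025e+01, -3.51342952e+01, -9.98174369e-05,
        8.99069302e-03,  2.16987831e-05]), 'position': array([0.22841293, 0.52740976, 0.40378291]), 'orientation': array([ 0.31944369,  1.54760422, -0.32198656]), 'force': array([-0.31753287,  0.05098659,  0.86253953]), 'torque': array([ 0.00200098, -0.01397463,  0.02993163]), 'width': 0.0855315982746545} 0.1734
side 45.98627940169978 325.5821979382295 201.2749347031093 [[0.9587, -0.284, -0.0166, -0.4479], [-0.2028, -0.6412, -0.7401, 0.144], [0.1995, 0.7129, -0.6723, 1.4591], [0.0, 0.0, 0.0, 1.0]] ['frame', 'vertical_fov', 'cx', 'cy', 'view', 'shot']
axle_left []
axle_middle [([367.5, 216.4], 0.86), ([372.6, 233.7], 0.41)]
axle_right [([371.4, 231.2], 0.88)]
place_left [([316.0, 220.3], 0.7)]
place_middle [([324.1, 237.6], 0.77)]

[... 262 characters left out ...]
4635795598 196.27121978983644 [[0.0263, -0.9996, 0.0063, -0.0338], [-0.9959, -0.0267, -0.0867, 0.4639], [0.0868, -0.004, -0.9962, 1.5059], [0.0, 0.0, 0.0, 1.0]] ['frame', 'vertical_fov', 'cx', 'cy', 'view', 'shot']
axle_left [([328.0, 163.3], 0.81), ([366.6, 208.0], 0.37)]
axle_middle [([350.0, 162.9], 0.96)]
axle_right [([370.4, 163.3], 0.93)]
place_left [([321.1, 205.2], 0.91)]
place_middle [([344.4, 207.1], 0.91)]
place_right [([368.3, 206.2], 0.56), ([398.3, 165.5], 0.18)]
load_top [([398.4, 165.8], 0.64)]
short_bottle [([370.2, 210.0], 0.59)]
medium_bottle [([354.8, 241.2], 0.8), ([378.4, 251.5], 0.71), ([404.8, 246.7], 0.59)]
tall_bottle [([321.6, 206.0], 0.85), ([346.8, 206.8], 0.62)]
```

```bash
python3 - <<'E'
import cv2
a=cv2.imread("pics/side0.png"); b=cv2.imread("pics/top0.png")
cv2.imwrite("pics/side0z.png",cv2.resize(a[130:330,230:490],(780,600),interpolation=cv2.INTER_CUBIC))
cv2.imwrite("pics/top0z.png",cv2.resize(b[120:280,280:480],(750,600),interpolation=cv2.INTER_CUBIC))
E
```

```text
(no output)
```

View pics/side0.png

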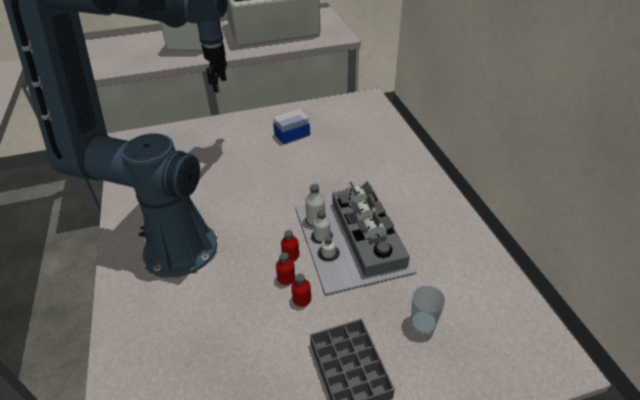

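View pics/side0z.png

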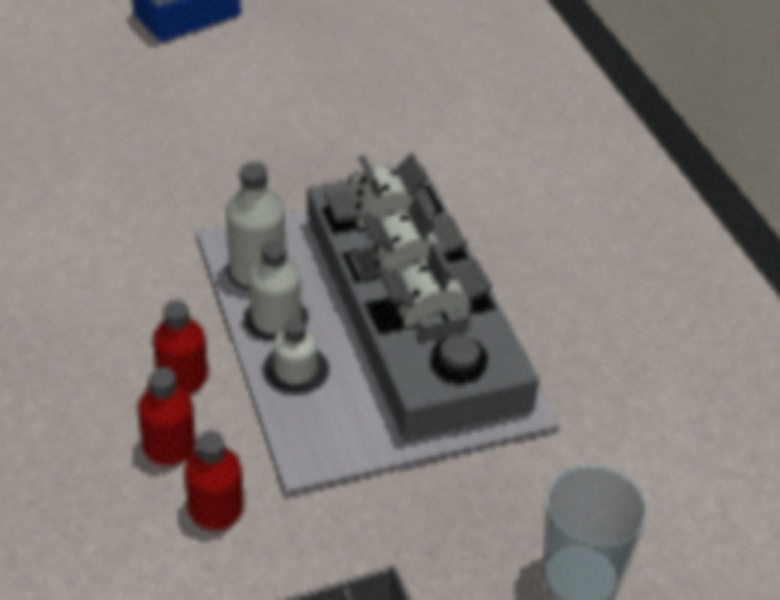

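View pics/top0z.png

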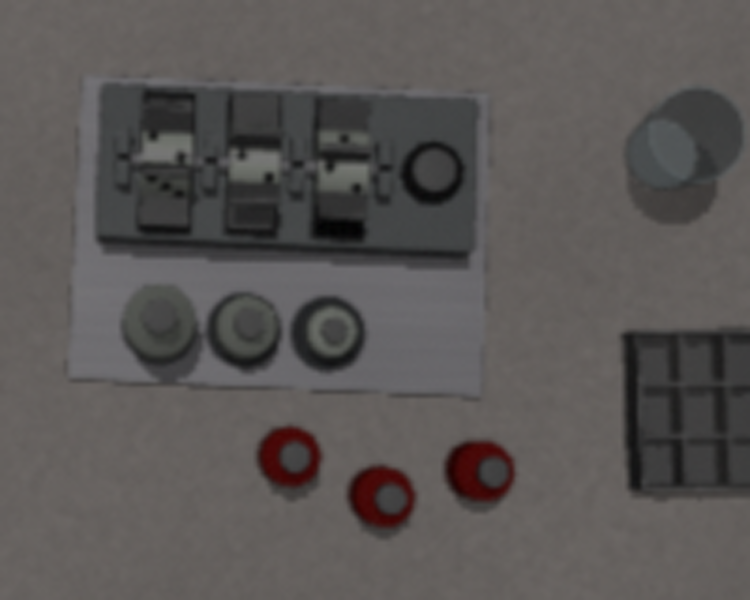

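Left = tall (needs 4), middle = medium (needs 3) and right = short (needs 1). The red bottles in front are decoys. Next I fit the unit pose and rectify the wheels.

```bash
cat > h.py <<'E'
from workcell import manip
import numpy as np, cv2
from scipy.optimize import least_squares
from scipy.spatial.transform import Rotation as R
def proj(p,P):
    f=200/np.tan(np.radians(p["vertical_fov"]/2)); q=np.atleast_2d(P)@p["view"][:3,:3].T+p["view"][:3,3]
    return q[:,:2]/q[:,2:]*f+[p["cx"],p["cy"]]
U={"axle_left":(0,.075,.07),"axle_middle":(0,0,.07),"axle_right":(0,-.075,.07),"place_left":(-.14,.075,.012),"place_middle":(-.14,0,.012),"place_right":(-.14,-.075,.012),"load_top":(0,-.155,.084)}
def u2w(s,P):
    P=np.atleast_2d(np.array(P,float)); c,d=np.cos(s[2]),np.sin(s[2])
    return np.c_[s[0]+c*P[:,0]-d*P[:,1], s[1]+d*P[:,0]+c*P[:,1], P[:,2]]
E
python3 - <<'E'
from h import *
ims=[manip.get_image("top"),manip.get_image("side")]
obs=[]
for p in ims:
    for t in U:
        for r in manip.place_of(t,p)[:1]:
            if r["score"]>.3: obs.append((p,t,r["xy"]))
def res(s): return np.concatenate([(proj(p,u2w(s,U[t]))[0]-xy) for p,t,xy in obs])
for m in [0,1]:
    r=least_squares(res,[.65,-.1,0],loss="soft_l1"); 
print(r.x)
for (p,t,xy),e in zip(obs,res(r.x).reshape(-1,2)): print(p["shot"],t,np.round(xy,1),e.round(1))
np.save("pose.npy",r.x)
# overlay of base plate/housing outline: housing 136 deep 330 wide top 62 ; posts
for p,n in zip(ims,["top","side"]):
    big=cv2.resize(p["frame"],None,fx=4,fy=4,interpolation=cv2.INTER_CUBIC)
    big=cv2.convertScaleAbs(big,alpha=1.6,beta=0)
    for t in U:
        x=proj(p,u2w(r.x,U[t]))[0]*4+1.5; cv2.circle(big,tuple(int(v) for v in x),3,(0,255,0),1)
    c=proj(p,u2w(r.x,(0-.05,-.03,.05)))[0]*4; x0,y0=int(c[0])-330,int(c[1])-270
    cv2.imwrite(f"pics/{n}1.png",big[y0:y0+540,x0:x0+700])
o=manip.get_obs(); Rm=R.from_rotvec(o["orientation"]).as_matrix(); print(Rm.round(3),o["time"])
E
```

```text
[ 0.56872666 -0.09797574 -0.01568357]
3 axle_left [326.8 165.7] [-1.5 -3.1]
3 axle_middle [348.5 163.6] [-0.1 -0. ]
3 axle_right [369.4 161.6] [2.1 3. ]
3 place_left [321.3 205.1] [2.1 1.7]
3 place_middle [346.2 204.4] [-0.4  3.4]
3 place_right [368.2 208.6] [0.  0.1]
3 load_top [398.  165.5] [-1.1 -0.5]
4 axle_left [356.2 199.8] [ 1.8 -1.2]
4 axle_middle [367.1 213.7] [-1.4  0.4]
4 axle_right [371.1 234. ] [ 2.9 -3.1]
4 place_left [315.6 219.7] [0.7 0.6]
4 place_middle [322.  235.9] [0.4 0.6]
4 place_right [329.8 256.2] [-0.8 -2.3]
4 load_top [383.9 244.7] [0.1 2.2]
[[-0.     0.398  0.918]
 [-0.     0.918 -0.398]
 [-1.    -0.    -0.   ]] 1.9
```

View pics/top1.png

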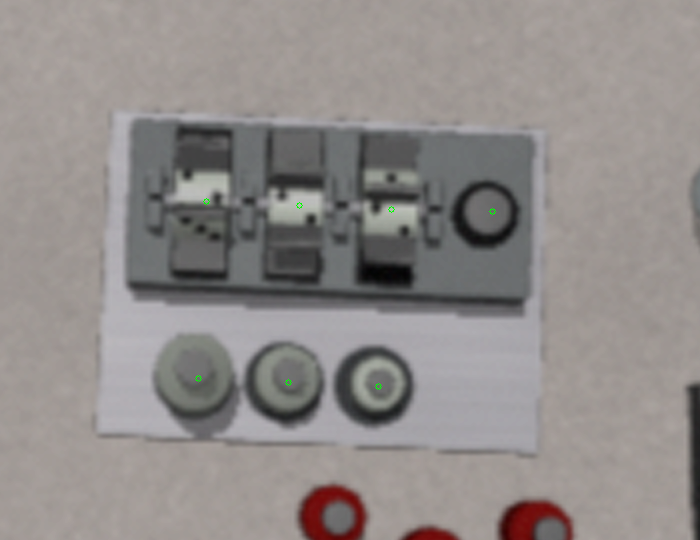

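View pics/side1.png

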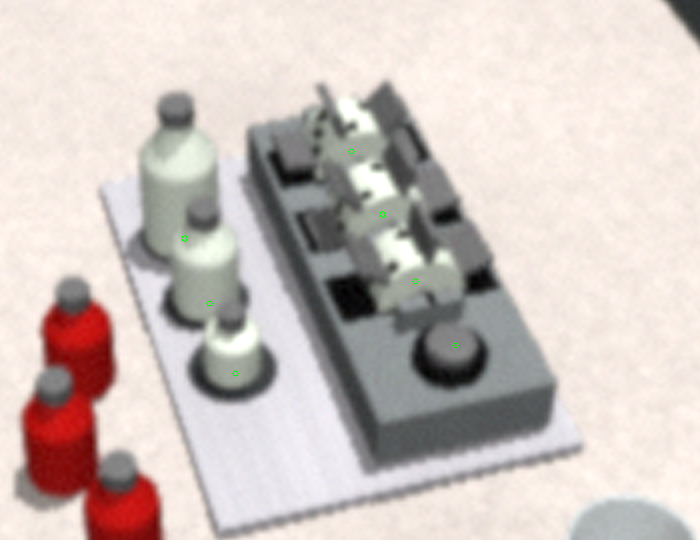

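```bash
cat > fit.py <<'E'
from h import *
s0=np.load("pose.npy")
ims={"top":manip.get_image("top"),"side":manip.get_image("side")}
off={}
so=np.array([0.56872666,-0.09797574,-0.01568357])
for n,p in ims.items():
    c=proj(p,u2w(so,(-.05,-.03,.05)))[0]*4; off[n]=(int(c[0])-330,int(c[1])-270)
def px(n,c): return (np.array(c,float)+off[n]-1.5)/4
H=[("top","h",-1,1,(128,285)),("top","h",-1,-1,(526,299)),("top","h",1,-1,(535,136)),("top","h",1,1,(133,120)),
("side","h",-1,1,(249,130)),("side","h",-1,-1,(378,422)),("side","h",1,-1,(555,381)),
("top","p",-1,1,(97,435)),("top","p",-1,-1,(537,454)),("top","p",1,-1,(545,130)),("top","p",1,1,(112,112)),
("side","p",-1,1,(101,187)),("side","p",-1,-1,(219,533)),("side","p",1,-1,(582,449))]
F=[("top",(0,-.155,.084),(486,211)),("side",(0,-.155,.084),(450,346)),("top",(0,.1125,.084),(155,201)),("top",(0,.0375,.084),(249,205)),("top",(0,-.0375,.084),(341,208)),("top",(0,-.1125,.084),(434,211))]
def res(s):
    o=[]
    for n,k,a,b,c in H:
        if k=="h": P=(s[3]+a*.068,s[4]+b*.165,.062)
        else: P=(s[5]+a*.1375,s[6]+b*.185,.012)
        o.append(proj(ims[n],u2w(s,P))[0]-px(n,c))
    for n,P,c in F: o.append(proj(ims[n],u2w(s,P))[0]-px(n,c))
    return np.concatenate(o)
r=least_squares(res,np.r_[s0,0,-.02,-.05,-.02],loss="soft_l1",f_scale=.7)
print(r.x.round(4)); print(res(r.x).reshape(-1,2).round(2).tolist())
np.save("pose2.npy",r.x[:3])
E
python3 fit.py
```

```text
[ 0.5663 -0.0938 -0.0153  0.0014 -0.03   -0.0517 -0.031 ]
[[-1.01, -0.14], [1.07, 0.63], [-0.1, 0.08], [-0.38, -0.19], [-0.67, -1.19], [0.12, 0.54], [1.28, 0.29], [-0.1, 0.39], [0.88, 0.28], [0.95, -0.07], [-0.07, -0.2], [-0.43, -0.78], [-0.21, -0.23], [0.94, -1.16], [0.44, 0.76], [0.03, -1.09], [-0.06, -0.25], [-0.21, -0.27], [0.13, -0.03], [0.22, 0.2]]
```

```bash
cat > wh.py <<'E'
from h import *
import sys
def fins(y,th):
    out=[]
    for k in range(6):
        a=th+np.radians(30+60*k); u=np.array([np.sin(a),np.cos(a)]); v=np.array([np.cos(a),-np.sin(a)])
        if u[1]<0.25: continue
        q=[]
        for r in (.034,.06):
            for t,sy in ((-.004,-1),(-.004,1),(.004,1),(.004,-1)):
                w=u*r+v*t; q.append((w[0],y+sy*.021,.07+w[1]))
        out.append(np.array(q))
    return out
def show(name,ths,fn,S=8,n=6):
    s=np.load("pose2.npy")
    ps=[manip.get_image(name) for _ in range(n)]; p=ps[0]
    f=np.mean([q["frame"].astype(float) for q in ps],0)
    big=np.clip(cv2.resize(f,None,fx=S,fy=S,interpolation=cv2.INTER_CUBIC)*1.7,0,255).astype(np.uint8)
    c=proj(p,u2w(s,(0,0,.09)))[0]*S; x0,y0=int(c[0])-390,int(c[1])-200
    ov=big.copy()
    for y,th in zip((.075,0,-.075),ths):
        for q in fins(y,th):
            z=(proj(p,u2w(s,q))*S+(S-1)/2).astype(int)
            cv2.polylines(ov,[z[4:]],True,(0,255,0),1); 
            for i in range(4): cv2.line(ov,tuple(map(int,z[i])),tuple(map(int,z[i+4])),(0,0,255),1)
    a=big[y0:y0+400,x0:x0+780]; b=ov[y0:y0+400,x0:x0+780]
    cv2.imwrite(fn,cv2.resize(np.vstack([a,b]),None,fx=.75,fy=.75,interpolation=cv2.INTER_AREA))
if __name__=="__main__":
    show(sys.argv[1],np.radians(eval(sys.argv[2])),sys.argv[3])
E
python3 wh.py top "[150,135,105]" pics/w_top1.png; python3 wh.py side "[150,135,105]" pics/w_side1.png
```

```text
(no output)
```

View pics/w_top1.png

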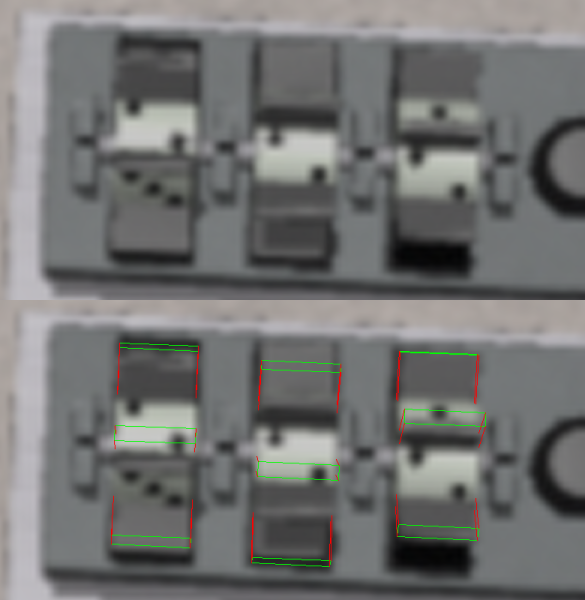

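View pics/w_side1.png

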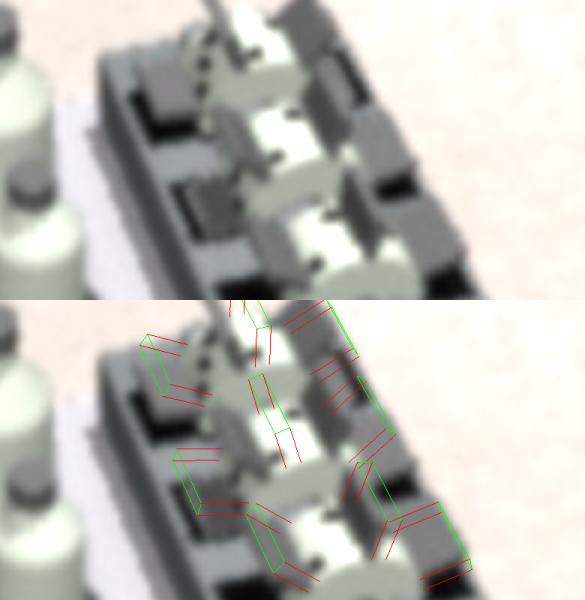

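```bash
python3 wh.py top "[139,120,98]" pics/w_top2.png; python3 wh.py side "[139,120,98]" pics/w_side2.png
```

```text
(no output)
```

View pics/w_top2.png

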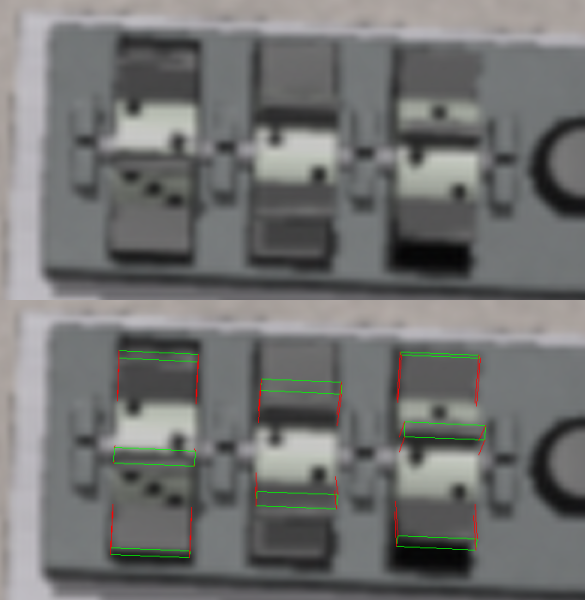

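View pics/w_side2.png

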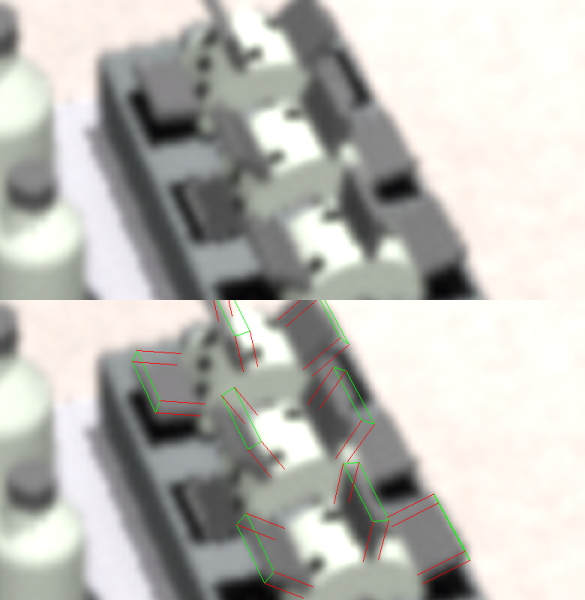

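```bash
python3 -m jog '[[0,0,0,0,10],[0,0,0,0,10],[0,0,0,0,10],[0,0,0,0,10],[0,0,0,0,10],[0,0,0,0,10],[0,0,0,0,7.5],[0,0,0,0,0]]' 40
cat > where.py <<'E'
from h import *
s=np.load("pose2.npy"); o=manip.get_obs(); Rm=R.from_rotvec(o["orientation"]).as_matrix()
c,d=np.cos(s[2]),np.sin(s[2]); t=o["position"]+Rm[:,0]*manip.tcp_to_tips
q=t-[s[0],s[1],0]; ux,uy=c*q[0]+d*q[1],-d*q[0]+c*q[1]
ya=np.degrees(np.arctan2(Rm[1,1],Rm[0,1])-s[2])
print("tip in unit mm",(np.array([ux,uy,q[2]])*1e3).round(1),"yaw err",ya.round(2),"tilt",Rm[:,0].round(4),"F",o["force"].round(1),"w",round(o["width"]*1e3,1),"t",o["time"])
E
python3 where.py
```

```text
time: 4.2
position: [0.2286, 0.5276, 0.4047]
orientation: [1.22, 1.202, -1.22]
force: [1.0, 0.4, 0.6]
width: -0.0002
tip in unit mm [-347.3  616.2  231.3] yaw err 0.02 tilt [ 0.  0. -1.] F [1.  0.4 0.6] w -0.2 t 4.2
```

```bash
python3 -m jog '[[0,0,29,53,0],[0,0,29,53,0],[0,0,29,53,0],[0,0,29,53,0],[0,0,29,53,0],[0,0,29,53,0],[0,0,29,53,0],[0,0,29,53,0]]'; python3 -m jog '[[0,0,29,53,0],[0,0,29,53,0],[0,0,29,53,0],[0,0,29,53,0],[0,0,29,53,0],[0,0,0,0,0]]'; python3 where.py
```

```text
time: 5.2
position: [0.4543, 0.098, 0.4051]
orientation: [1.219, 1.202, -1.218]
force: [0.8, 1.3, 0.2]
width: -0.0001
time: 5.95
position: [0.5953, -0.1714, 0.4037]
orientation: [1.221, 1.201, -1.223]
force: [-1.1, -0.4, -0.2]
width: 0.0002
tip in unit mm [ 30.1 -77.3 230.3] yaw err -0.12 tilt [-4.e-04 -6.e-04 -1.e+00] F [-1.1 -0.4 -0.2] w 0.2 t 5.95
```

```bash
python3 -m jog '[[0,45,4,-2,0],[0,45,0,0,0],[0,0,0,0,0],[0,0,0,0,0]]'; python3 where.py;python3 wh.py side "[138,117,98]" pics/a_side.png;python3 wh.py top "[138,117,98]" pics/a_top.png
```

```text
time: 6.45
position: [0.599, -0.1652, 0.3166]
orientation: [1.22, 1.2, -1.219]
force: [1.0, -0.1, 0.5]
width: 0.0001
tip in unit mm [ 34.  -71.  143.2] yaw err 0.04 tilt [ 1.8e-03 -8.0e-04 -1.0e+00] F [ 1.  -0.1  0.5] w 0.1 t 6.45
```

View pics/a_side.png

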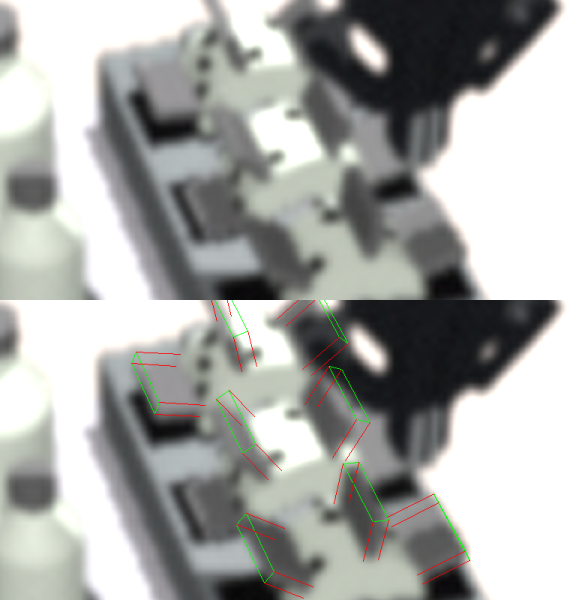

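View pics/a_top.png

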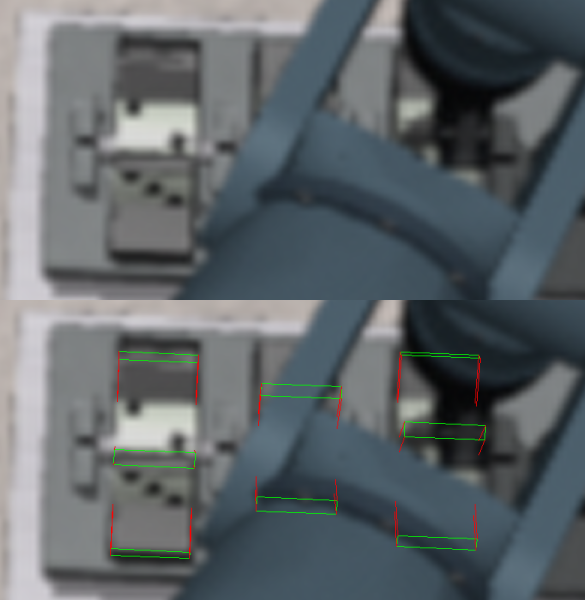

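```bash
python3 -m jog '[[0,16,0,4,0],[0,16,0,0,0],[0,0,0,0,0]]'; python3 where.py; python3 -m jog '[[0,0,-6,0,0],[0,0,-6,0,0],[0,0,-6,0,0],[0,0,0,0,0]]'; python3 where.py
```

```text
time: 7.42
position: [0.5974, -0.1691, 0.2797]
orientation: [1.221, 1.206, -1.224]
force: [-1.0, 0.9, -0.1]
width: 0.0001
tip in unit mm [ 31.4 -74.4 106.3] yaw err -0.06 tilt [-0.0045  0.0023 -1.    ] F [-1.   0.9 -0.1] w 0.1 t 7.425
time: 7.92
position: [0.58, -0.1691, 0.2833]
orientation: [1.221, 1.201, -1.221]
force: [0.4, 0.5, -0.1]
width: 0.0002
tip in unit mm [ 14.8 -75.2 109.9] yaw err -0.05 tilt [ 2.e-04 -4.e-04 -1.e+00] F [ 0.4  0.5 -0.1] w 0.2 t 7.925
```

```bash
python3 -m jog '[[0,0,-5,0,0],[0,0,-5,0,0],[0,0,-5,0,0],[0,0,0,0,0]]'; python3 where.py; python3 wh.py side "[138,117,60]" pics/b_side.png
```

```text
time: 8.43
position: [0.5649, -0.1689, 0.2826]
orientation: [1.221, 1.202, -1.222]
force: [-0.2, -0.8, 0.1]
width: 0.0003
tip in unit mm [ -0.5 -75.1 109.2] yaw err -0.05 tilt [-0.001  0.    -1.   ] F [-0.2 -0.8  0.1] w 0.3 t 8.425
```

View pics/b_side.png

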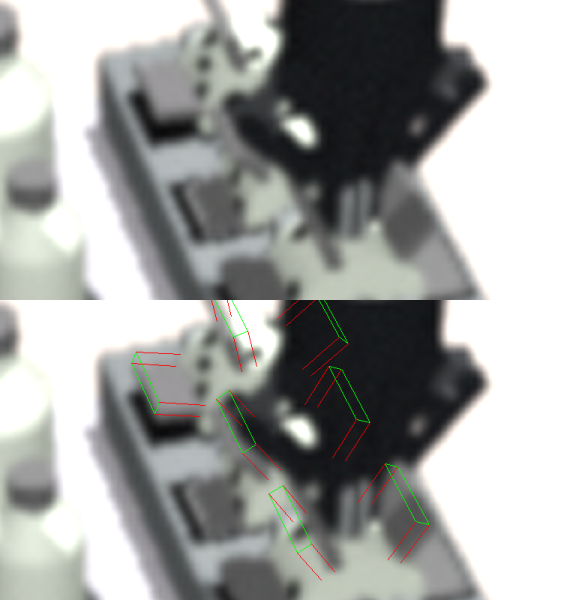

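```bash
python3 -m jog '[[8,0,0,0,0],[8,0,0,0,0],[14,0,0,0,0],[14,0,0,0,0],[20,0,0,0,0],[20,0,0,0,0],[20,0,0,0,0]]' 20; python3 where.py; python3 wh.py side "[138,117,60]" pics/c_side.png
```

```text
time: 9.6
position: [0.5654, -0.1689, 0.2827]
orientation: [1.221, 1.201, -1.221]
force: [3.3, -1.4, -0.6]
width: 0.02
tip in unit mm [  0.2 -75.1 109.3] yaw err -0.05 tilt [ 0.e+00 -1.e-04 -1.e+00] F [ 3.3 -1.4 -0.6] w 20.0 t 9.6
```

View pics/c_side.png

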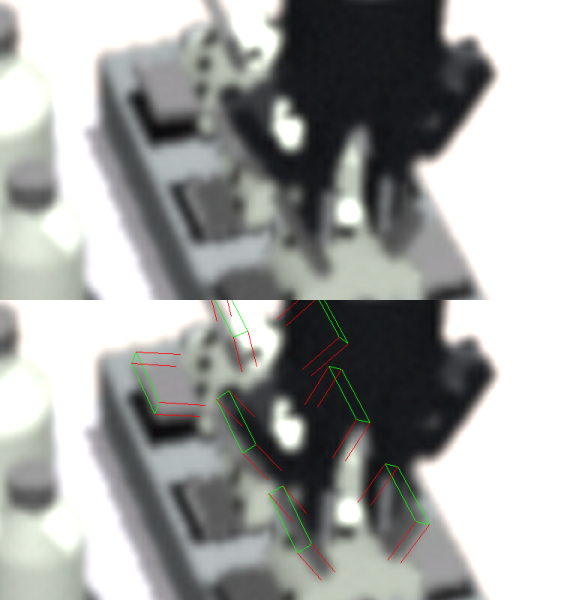

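```bash
python3 -m jog '[[24,0,0,0,0],[24,0,0,0,0],[28,0,0,0,0],[28,0,0,0,0],[28,0,0,0,0]]' 20; python3 where.py;  python3 -m jog '[[32,0,0,0,0],[32,0,0,0,0],[36,0,0,0,0],[36,0,0,0,0],[36,0,0,0,0]]' 20; python3 where.py; python3 wh.py side "[138,117,60]" pics/d_side.png
```

```text
time: 10.52
position: [0.5654, -0.1689, 0.2826]
orientation: [1.221, 1.202, -1.221]
force: [2.3, -0.8, -1.8]
width: 0.0219
tip in unit mm [  0.2 -75.1 109.2] yaw err -0.05 tilt [-1.e-04 -1.e-04 -1.e+00] F [ 2.3 -0.8 -1.8] w 21.9 t 10.525
time: 11.15
position: [0.5654, -0.1689, 0.2826]
orientation: [1.221, 1.202, -1.221]
force: [3.0, -1.0, -2.3]
width: 0.0218
tip in unit mm [ 1.000e-01 -7.510e+01  1.092e+02] yaw err -0.04 tilt [-1.e-04  0.e+00 -1.e+00] F [ 3.  -1.  -2.3] w 21.8 t 11.15
```

View pics/d_side.png

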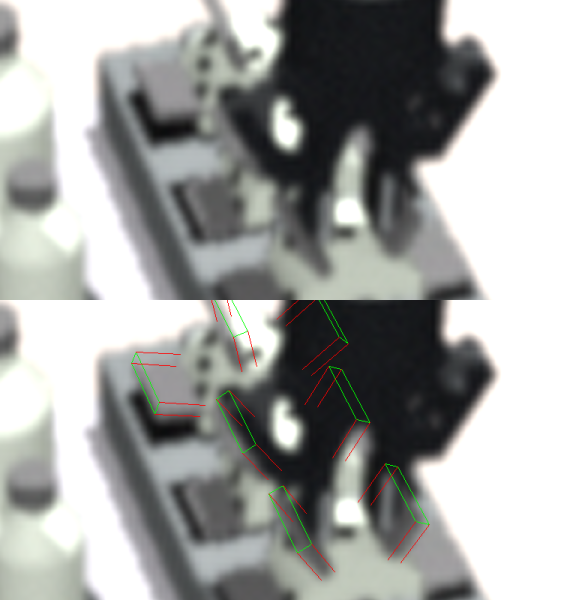

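```bash
python3 -m jog '[[0,0,0,0,0],[0,0,0,0,0],[0,0,0,0,0],[0,0,0,0,0],[0,-40,0,0,0],[0,-20,0,0,0],[0,0,-26,-37,0],[0,0,-26,-38,0]]' 40;python3 -m jog '[[0,0,0,0,0]]'; python3 where.py; python3 wh.py side "[138,117,60]" pics/e_side.png; python3 wh.py top "[138,117,60]" pics/e_top.png
```

```text
time: 12.45
position: [0.514, -0.0925, 0.343]
orientation: [1.222, 1.201, -1.222]
force: [0.4, 1.6, 0.4]
width: 0.0002
time: 12.58
position: [0.5131, -0.0908, 0.3424]
orientation: [1.219, 1.205, -1.22]
force: [-0.0, 0.0, 0.1]
width: 0.0
tip in unit mm [-53.6   2.4 169. ] yaw err 0.1 tilt [-0.0016  0.001  -1.    ] F [-0.   0.   0.1] w 0.0 t 12.575
```

View pics/e_side.png

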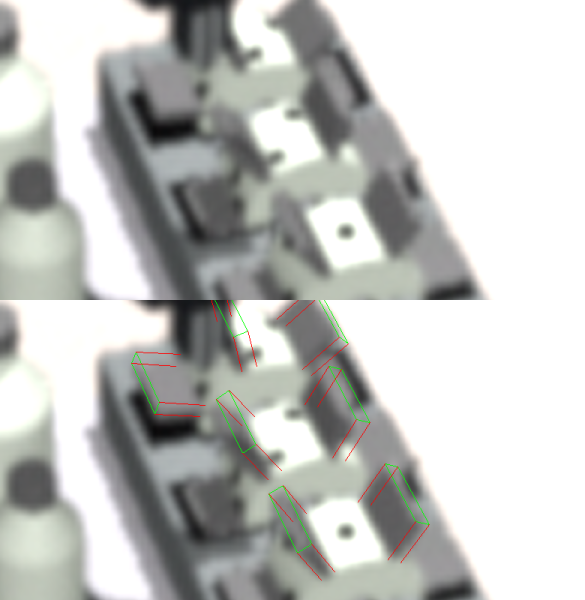

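View pics/e_top.png

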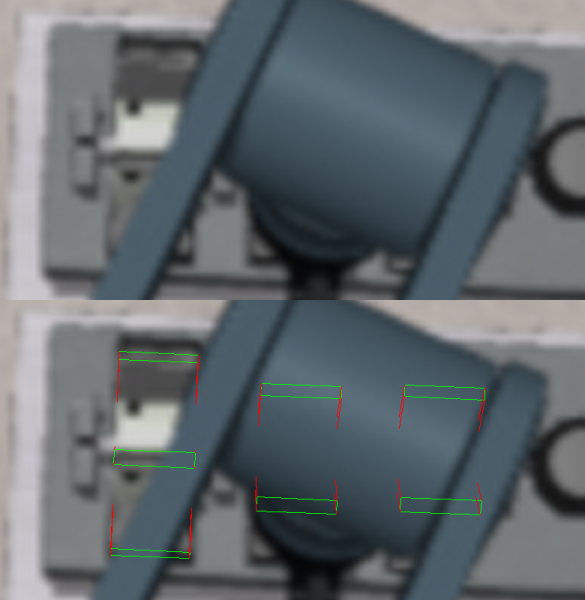

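```bash
python3 -m jog '[[0,30,0,0,0],[0,29,0,1,0],[0,0,0,0,0],[0,0,9,0,0],[0,0,9,0,0],[0,0,9,0,0]]'; python3 where.py; python3 -m jog '[[0,0,9,0,0],[0,0,8,0,0],[0,0,8,0,0],[0,0,0,0,0],[0,0,0,0,0]]'; python3 where.py; python3 wh.py side "[138,170,60]" pics/f_side.png
```

```text
time: 13.92
position: [0.5409, -0.0948, 0.2925]
orientation: [1.215, 1.207, -1.226]
force: [-37.8, 9.7, 84.5]
width: 0.0002
tip in unit mm [-26.7  -1.6 119.1] yaw err 0.06 tilt [-0.0076 -0.0014 -1.    ] F [-37.8   9.7  84.5] w 0.2 t 13.925
time: 14.55
position: [0.5725, -0.0959, 0.2936]
orientation: [1.227, 1.181, -1.207]
force: [6.6, 3.9, 26.0]
width: 0.0001
tip in unit mm [ 10.   -2.9 120.3] yaw err -0.04 tilt [ 0.0218 -0.0058 -0.9997] F [ 6.6  3.9 26. ] w 0.1 t 14.55
```

View pics/f_side.png

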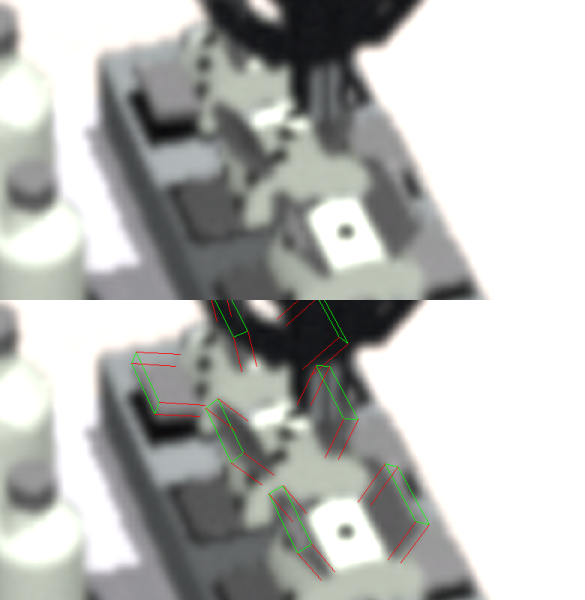

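```bash
python3 -m jog '[[0,-25,0,0,0],[0,-30,0,0,0],[0,0,0,0,0]]'; python3 where.py; python3 wh.py side "[138,115,60]" pics/g_side.png
```

```text
time: 15.22
position: [0.5684, -0.0953, 0.3435]
orientation: [1.223, 1.193, -1.216]
force: [-0.5, -0.5, -1.1]
width: -0.0001
tip in unit mm [  3.5  -2.  170.1] yaw err -0.03 tilt [ 0.0083 -0.0031 -1.    ] F [-0.5 -0.5 -1.1] w -0.1 t 15.225
```

View pics/g_side.png

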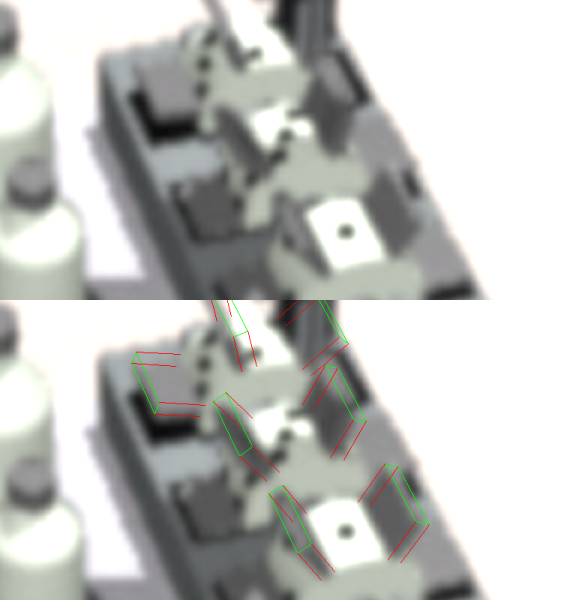

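```bash
python3 -m jog '[[0,-30,-20,-40,0],[0,0,-20,-60,0],[0,0,-20,-60,0],[0,0,-20,-60,0],[0,0,0,0,0],[0,0,0,0,0]]'; python3 where.py; python3 wh.py side "[138,176,60]" pics/h_side.png; python3 wh.py top "[138,176,60]" pics/h_top.png
```

```text
time: 16.27
position: [0.4909, 0.1242, 0.3683]
orientation: [1.22, 1.202, -1.221]
force: [0.2, 0.0, 0.3]
width: -0.0002
tip in unit mm [-78.9 216.7 194.9] yaw err 0.01 tilt [-5.e-04 -5.e-04 -1.e+00] F [0.2 0.  0.3] w -0.2 t 16.275
```

View pics/h_side.png

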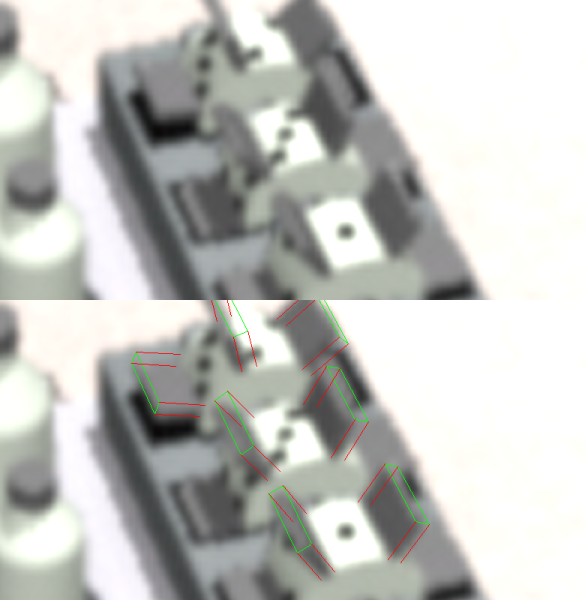

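View pics/h_top.png

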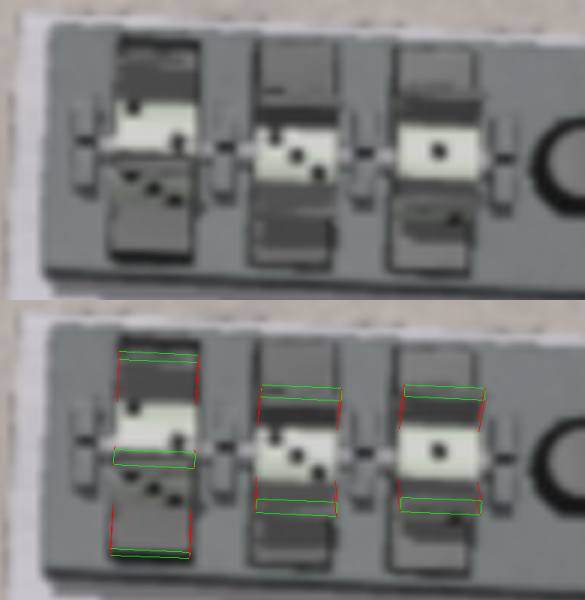

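```bash
python3 -m jog '[[0,0,13,47,0],[0,0,13,47,0],[0,0,12,47,0],[0,0,0,0,0],[0,0,0,0,0]]'; python3 where.py
```

```text
time: 17.5
position: [0.5263, -0.0171, 0.3685]
orientation: [1.222, 1.202, -1.222]
force: [0.1, -0.6, -0.0]
width: -0.0001
tip in unit mm [-41.3  76.2 195.1] yaw err -0.08 tilt [-6.e-04  6.e-04 -1.e+00] F [ 0.1 -0.6 -0. ] w -0.1 t 17.5
```

```bash
python3 -m jog '[[0,50,0,1,0],[0,12,0,0,0],[0,12,0,0,0],[0,0,0,0,0]]'; python3 where.py;python3 -m jog '[[0,11,0,0,0],[0,0,0,0,0]]'; python3 where.py; python3 wh.py side "[138,178,60]" pics/i_side.png
```

```text
time: 18.0
position: [0.5266, -0.0179, 0.2948]
orientation: [1.22, 1.202, -1.221]
force: [0.7, -0.4, 0.6]
width: -0.0003
tip in unit mm [-41.   75.3 121.4] yaw err -0.0 tilt [-4.e-04  2.e-04 -1.e+00] F [ 0.7 -0.4  0.6] w -0.3 t 18.0
time: 18.25
position: [0.5264, -0.0183, 0.2834]
orientation: [1.221, 1.202, -1.221]
force: [0.1, -0.0, 0.4]
width: 0.0
tip in unit mm [-41.2  74.9 110. ] yaw err -0.05 tilt [-6.e-04  2.e-04 -1.e+00] F [ 0.1 -0.   0.4] w 0.0 t 18.25
```

View pics/i_side.png

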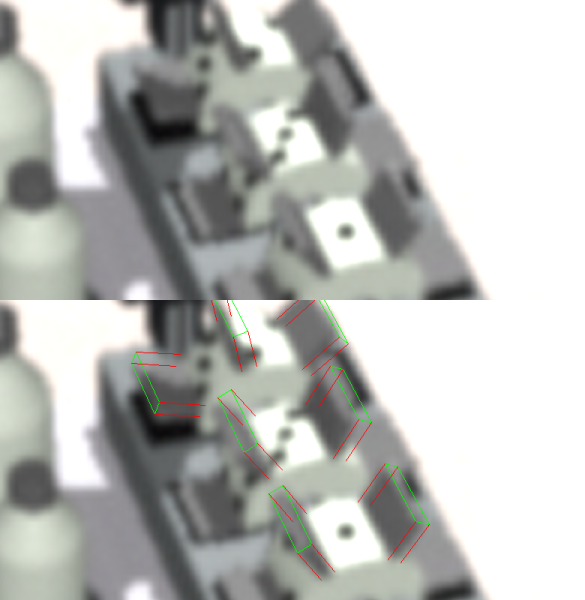

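```bash
python3 -m jog '[[0,0,7,0,0],[0,0,7,0,0],[0,0,7,0,0],[0,0,0,0,0]]'; python3 where.py;python3 -m jog '[[0,0,7,0,0],[0,0,7,0,0],[0,0,6,0,0],[0,0,0,0,0]]'; python3 where.py; python3 -m jog '[[0,0,5,0,0],[0,0,4,0,0],[0,0,0,0,0]]'; python3 where.py;  python3 wh.py side "[170,178,60]" pics/j_side.png
```

```text
time: 19.05
position: [0.5482, -0.0187, 0.2836]
orientation: [1.221, 1.201, -1.22]
force: [-1.3, -0.1, -0.3]
width: -0.0002
tip in unit mm [-19.1  74.8 110.2] yaw err -0.04 tilt [ 0.001 -0.    -1.   ] F [-1.3 -0.1 -0.3] w -0.2 t 19.05
time: 19.55
position: [0.568, -0.019, 0.2835]
orientation: [1.221, 1.201, -1.221]
force: [-0.1, 0.8, -0.7]
width: 0.0002
tip in unit mm [  0.5  74.8 110.1] yaw err -0.04 tilt [ 3.e-04  0.e+00 -1.e+00] F [-0.1  0.8 -0.7] w 0.2 t 19.55
time: 19.92
position: [0.5769, -0.0192, 0.2838]
orientation: [1.221, 1.201, -1.221]
force: [-2.0, 0.0, -0.4]
width: -0.0002
tip in unit mm [  9.6  74.8 110.4] yaw err -0.04 tilt [ 8.e-04 -1.e-04 -1.e+00] F [-2.   0.  -0.4] w -0.2 t 19.925
```

View pics/j_side.png

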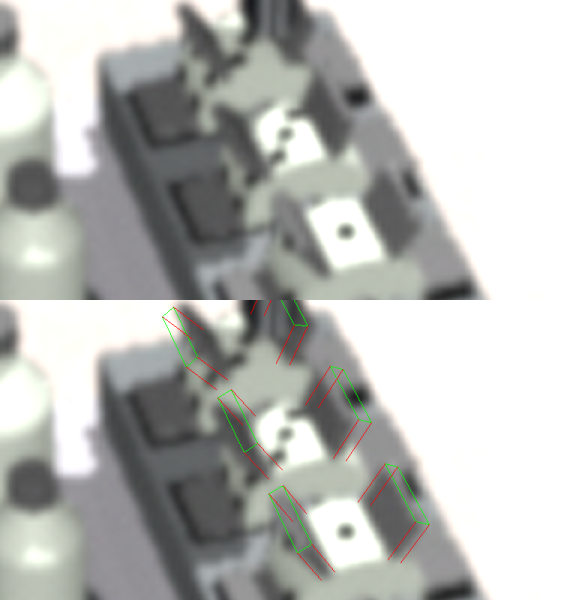

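```bash
python3 -m jog '[[0,-40,0,0,0],[0,0,-35,0,0],[0,0,-35,0,0],[0,0,0,0,0],[0,0,0,0,0],[0,20,0,0,0],[0,0,0,0,0]]'; python3 where.py;python3 -m jog '[[0,10,0,0,0],[0,10,0,0,0],[0,0,0,0,0]]'; python3 where.py; python3 wh.py side "[178,178,60]" pics/k_side.png
```

```text
time: 21.1
position: [0.5068, -0.018, 0.3026]
orientation: [1.221, 1.204, -1.222]
force: [-0.6, 0.3, -0.5]
width: -0.0001
tip in unit mm [-61.1  75.  129.2] yaw err -0.04 tilt [-2.e-03  6.e-04 -1.e+00] F [-0.6  0.3 -0.5] w -0.1 t 21.1
time: 21.48
position: [0.5062, -0.0179, 0.2827]
orientation: [1.22, 1.203, -1.222]
force: [0.6, 0.0, -0.7]
width: 0.0002
tip in unit mm [-61.6  75.1 109.3] yaw err -0.04 tilt [-1.9e-03  5.0e-04 -1.0e+00] F [ 0.6  0.  -0.7] w 0.2 t 21.475
```

View pics/k_side.png

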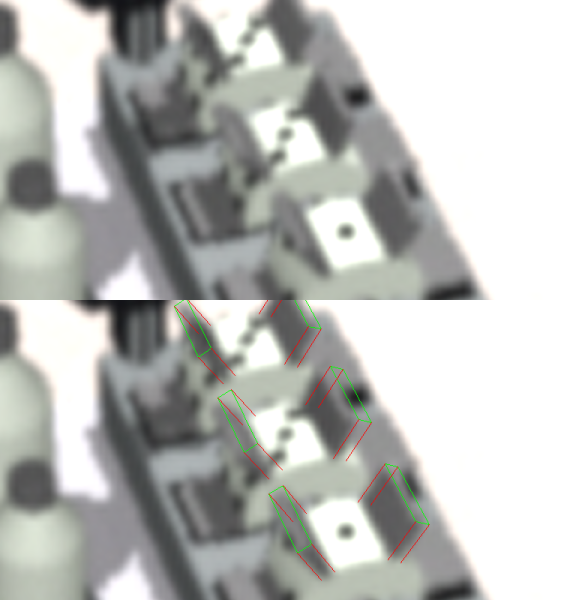

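```bash
python3 -m jog '[[0,0,8,0,0],[0,0,8,0,0],[0,0,8,0,0],[0,0,0,0,0]]'; python3 where.py;python3 -m jog '[[0,0,8,0,0],[0,0,8,0,0],[0,0,7,0,0],[0,0,7,0,0],[0,0,0,0,0]]'; python3 where.py; python3 -m jog '[[0,0,7,0,0],[0,0,7,0,0],[0,0,0,0,0]]'; python3 where.py;  python3 wh.py side "[235,178,60]" pics/l_side.png
```

```text
time: 22.28
position: [0.5301, -0.0184, 0.287]
orientation: [1.217, 1.206, -1.225]
force: [-24.0, 1.2, 38.4]
width: -0.0002
tip in unit mm [-38.4  74.7 113.6] yaw err 0.03 tilt [-5.8e-03 -6.0e-04 -1.0e+00] F [-24.    1.2  38.4] w -0.2 t 22.275
time: 22.9
position: [0.5675, -0.0192, 0.2938]
orientation: [1.231, 1.181, -1.204]
force: [7.0, 5.3, 35.3]
width: -0.0002
tip in unit mm [  4.3  74.2 120.4] yaw err -0.04 tilt [ 0.025  -0.003  -0.9997] F [ 7.   5.3 35.3] w -0.2 t 22.9
time: 23.28
position: [0.5798, -0.0195, 0.2904]
orientation: [1.228, 1.186, -1.208]
force: [8.0, 3.8, 20.3]
width: 0.0001
tip in unit mm [ 15.5  74.2 117. ] yaw err -0.05 tilt [ 0.0184 -0.0023 -0.9998] F [ 8.   3.8 20.3] w 0.1 t 23.275
```

View pics/l_side.png

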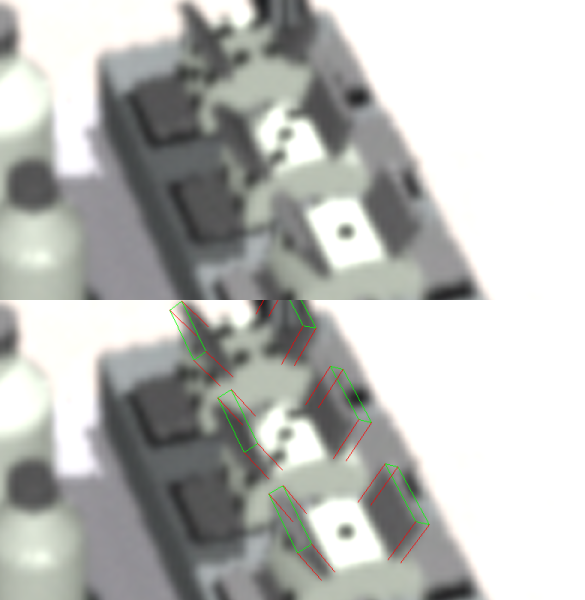

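```bash
python3 -m jog '[[0,-20,0,0,0],[0,-30,0,0,0],[0,0,0,0,0],[0,0,-10,-60,0],[0,0,-10,-60,0],[0,0,0,0,0],[0,0,0,0,0]]'; python3 where.py; python3 wh.py side "[236,178,60]" pics/m_side.png; python3 wh.py top "[236,178,60]" pics/m_top.png
```

```text
time: 24.45
position: [0.5564, 0.1013, 0.3328]
orientation: [1.219, 1.202, -1.221]
force: [0.3, -1.1, -0.2]
width: 0.0001
tip in unit mm [-13.1 194.9 159.4] yaw err 0.02 tilt [-1.e-03 -4.e-04 -1.e+00] F [ 0.3 -1.1 -0.2] w 0.1 t 24.45
```

View pics/m_side.png

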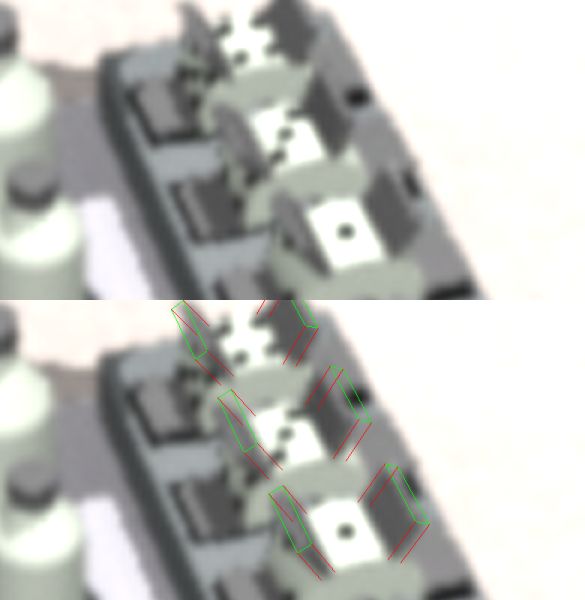

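View pics/m_top.png

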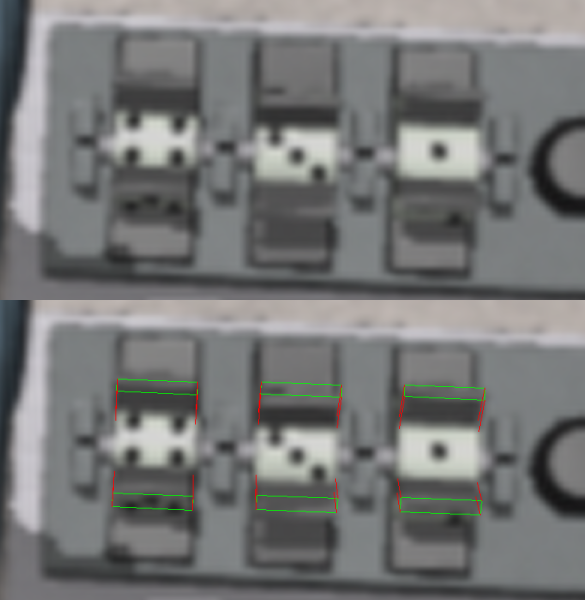

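```bash
python3 -m jog '[[0,0,7,60,0],[0,0,6,60,0],[0,0,0,0,0],[0,0,0,0,0]]'; python3 where.py
```

```text
time: 25.55
position: [0.5674, -0.0191, 0.3336]
orientation: [1.222, 1.202, -1.222]
force: [-0.9, -0.3, -0.6]
width: 0.0003
tip in unit mm [-1.000e-01  7.490e+01  1.602e+02] yaw err -0.11 tilt [-3.e-04  5.e-04 -1.e+00] F [-0.9 -0.3 -0.6] w 0.3 t 25.55
```

```bash
python3 -m jog '[[0,20,0,0,0],[0,15,0,0,0],[0,15,0,0,0],[0,0,0,0,0]]' 20; python3 where.py; python3 -m jog '[[10,0,0,0,0],[10,0,0,0,0],[18,0,0,0,0],[18,0,0,0,0],[24,0,0,0,0],[24,0,0,0,0],[28,0,0,0,0],[28,0,0,0,0]]' 20; python3 where.py
```

```text
time: 26.05
position: [0.5669, -0.0183, 0.282]
orientation: [1.22, 1.205, -1.222]
force: [0.2, -0.6, -0.6]
width: 0.0001
tip in unit mm [ -1.2  75.6 108.6] yaw err 0.0 tilt [-3.1e-03  8.0e-04 -1.0e+00] F [ 0.2 -0.6 -0.6] w 0.1 t 26.05
time: 27.05
position: [0.5676, -0.019, 0.2838]
orientation: [1.221, 1.201, -1.221]
force: [0.3, -1.0, 0.2]
width: 0.023
tip in unit mm [  0.2  74.8 110.4] yaw err -0.04 tilt [ 4.e-04 -2.e-04 -1.e+00] F [ 0.3 -1.   0.2] w 23.0 t 27.05
```

Left is centred (stalled at 23 mm). Now the middle wheel gets the same treatment.

```bash
python3 -m jog '[[0,0,0,0,0],[0,0,0,0,0],[0,0,0,0,0],[0,0,0,0,0],[0,-30,0,0,0],[0,-20,0,0,0],[0,0,0,38,0],[0,0,0,37,0]]'; python3 -m jog '[[0,0,0,0,0],[0,0,0,0,0]]'; python3 where.py
```

```text
time: 28.05
position: [0.5664, -0.0945, 0.3342]
orientation: [1.22, 1.201, -1.22]
force: [0.3, -0.3, 0.1]
width: 0.0
time: 28.3
position: [0.5662, -0.0937, 0.3335]
orientation: [1.222, 1.202, -1.221]
force: [0.1, 0.1, -0.0]
width: 0.0004
tip in unit mm [ -0.3   0.2 160.1] yaw err -0.07 tilt [-4.e-04  6.e-04 -1.e+00] F [ 0.1  0.1 -0. ] w 0.4 t 28.3
```

```bash
python3 -m jog '[[0,20,0,0,0],[0,15,0,0,0],[0,15,0,0,0],[0,0,0,0,0]]' 20; python3 where.py; python3 -m jog '[[10,0,0,0,0],[10,0,0,0,0],[18,0,0,0,0],[18,0,0,0,0],[24,0,0,0,0],[24,0,0,0,0],[28,0,0,0,0],[28,0,0,0,0]]' 20; python3 where.py;  python3 -m jog '[[0,0,0,0,0],[0,0,0,0,0],[0,0,0,0,0],[0,0,0,0,0],[0,-30,0,0,0],[0,-20,0,-20,0],[0,0,0,-60,0],[0,0,0,-60,0]]';  python3 -m jog '[[0,0,0,-60,0],[0,0,0,0,0],[0,0,0,0,0]]'; python3 where.py; python3 wh.py side "[240,180,60]" pics/n_side.png; python3 wh.py top "[240,180,60]" pics/n_top.png
```

```text
time: 28.8
position: [0.5657, -0.0934, 0.282]
orientation: [1.22, 1.205, -1.222]
force: [0.2, 0.4, -1.0]
width: -0.0002
tip in unit mm [ -1.1   0.6 108.6] yaw err -0.01 tilt [-0.003   0.0012 -1.    ] F [ 0.2  0.4 -1. ] w -0.2 t 28.8
time: 29.8
position: [0.5662, -0.094, 0.2836]
orientation: [1.221, 1.202, -1.221]
force: [-3.6, 0.7, -0.4]
width: 0.0233
tip in unit mm [ -0.2  -0.2 110.2] yaw err -0.04 tilt [-5.e-04  0.e+00 -1.e+00] F [-3.6  0.7 -0.4] w 23.3 t 29.8
time: 30.8
position: [0.5684, 0.0482, 0.3347]
orientation: [1.223, 1.2, -1.22]
force: [1.0, 0.7, -0.5]
width: -0.0
time: 31.18
position: [0.5693, 0.1067, 0.3339]
orientation: [1.22, 1.202, -1.22]
force: [1.0, 0.1, -0.1]
width: 0.0
tip in unit mm [-1.000e-01  2.005e+02  1.605e+02] yaw err 0.05 tilt [ 4.e-04 -3.e-04 -1.e+00] F [ 1.   0.1 -0.1] w 0.0 t 31.175
```

View pics/n_side.png

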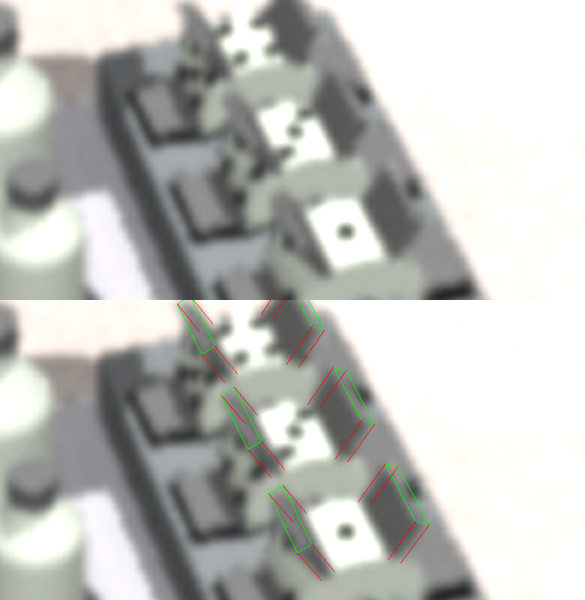

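View pics/n_top.png

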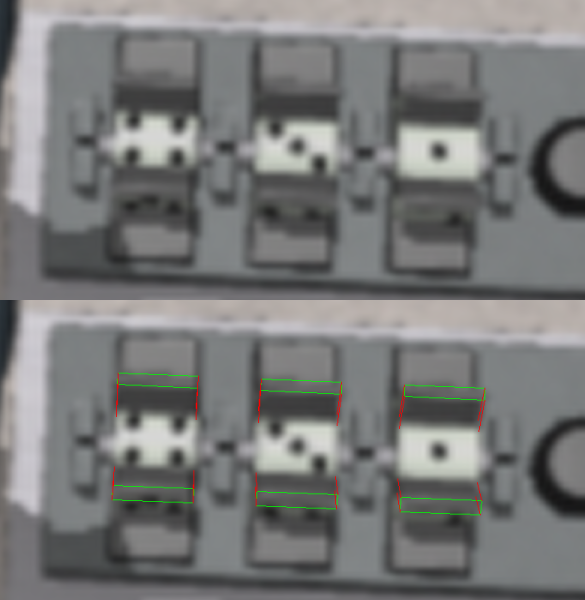

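```bash
cat > chk.py <<'E'
from h import *
s=np.load("pose2.npy")
ps=[manip.get_image("top") for _ in range(6)]; p=ps[0]
g=np.mean([q["frame"].astype(float).mean(2) for q in ps],0)
S=8; big=cv2.resize(g,None,fx=S,fy=S,interpolation=cv2.INTER_CUBIC)
def blob(c,hw,hh):
    x,y=(np.array(c)*S+(S-1)/2).astype(int); w=big[y-hh:y+hh+1,x-hw:x+hw+1]
    t=w.min()+.4*(np.median(w)-w.min()); m=np.clip(t-w,0,None); yy,xx=np.mgrid[-hh:hh+1,-hw:hw+1]
    return (np.array([x+(m*xx).sum()/m.sum(),y+(m*yy).sum()/m.sum()])-(S-1)/2)/S
# index lines: on posts; dark bars
L=[]
for y in (.1125,.0375,-.0375,-.1125):
    e=proj(p,u2w(s,(0,y,.084)))[0]; b=blob(e,14,16); L.append(b-e); print("line",y,(b-e).round(2))
J=(proj(p,u2w(s,(.001,0,.104)))-proj(p,u2w(s,(0,0,.104))))[0][1]
for n,y in (("left",.075),("mid",0),("right",-.075)):
    e=proj(p,u2w(s,(0,y,.104)))[0]; x,yy=(e*S+(S-1)/2).astype(int)
    w=big[yy-28:yy+29,x-36:x+37]; m=(w<.65*np.percentile(w,80)).astype(np.uint8)
    k,_,st,ce=cv2.connectedComponentsWithStats(m)
    print(n,"px/mm",J.round(3)); 
    ds=[]
    for i in range(1,k):
        l,t,ww,h,a=st[i]
        if t>0 and t+h<57 and a>30:
            ds.append(ce[i]-[36,28]);
    ds=np.array(ds); print((ds/S).round(2).tolist(),"mean row off mm",(ds[:,1].mean()/S/J).round(2) if len(ds) else None)
    col=w[:,30:43].mean(1); 
    colm=w.mean(1); br=np.where(colm>.75*colm.max())[0]; print("bright rows mid",((br[0]+br[-1])/2-28)/S/J)
print("line offset mm",[(d[1]/J).round(2) for d in L])
E
python3 chk.py
```

```text
line 0.1125 [ 0.24 -0.89]
line 0.0375 [ 0.21 -0.88]
line -0.0375 [-0.11 -0.87]
line -0.1125 [-0.14 -0.84]
left px/mm -0.312
[] mean row off mm None
bright rows mid 2.001069115188491
mid px/mm -0.312
[[0.02, -0.36]] mean row off mm 1.17
bright rows mid -0.0
right px/mm -0.312
[[0.01, -0.58]] mean row off mm 1.84
bright rows mid -0.0
line offset mm [np.float64(2.85), np.float64(2.8), np.float64(2.8), np.float64(2.67)]
```

```bash
python3 -m jog '[[0,-20,0,0,0],[0,0,1,59,0],[0,0,0,59,0],[0,0,0,59,0],[0,0,0,59,0],[0,0,0,59,0],[0,0,0,60,0],[0,0,0,0,0]]' 40; python3 -m jog '[[0,0,0,0,0],[0,0,0,0,0]]'; python3 where.py; python3 wh.py side "[240,180,60]" pics/o_side.png
```

```text
time: 33.08
position: [0.5642, -0.2533, 0.3537]
orientation: [1.224, 1.198, -1.225]
force: [-0.2, 0.9, 0.0]
width: 0.0003
time: 33.33
position: [0.565, -0.2475, 0.3536]
orientation: [1.22, 1.203, -1.22]
force: [0.0, 0.6, -0.7]
width: -0.0003
tip in unit mm [   0.9 -153.6  180.2] yaw err 0.05 tilt [-3.e-04  5.e-04 -1.e+00] F [ 0.   0.6 -0.7] w -0.3 t 33.325
```

View pics/o_side.png

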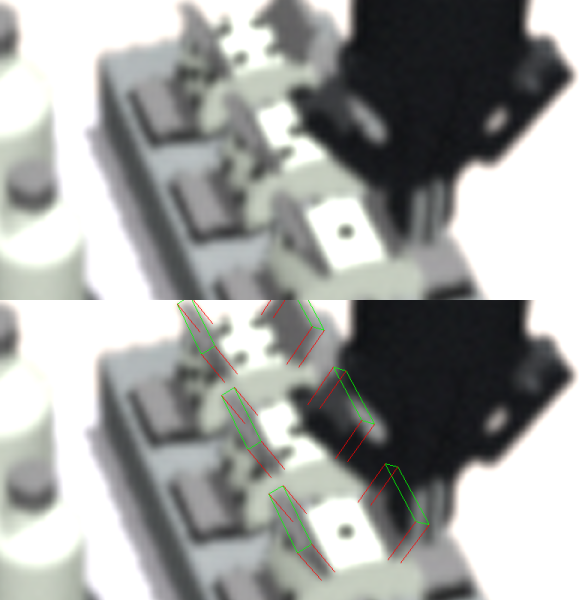

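```bash
python3 -m jog '[[0,45,0,1,0],[0,35,0,0,0],[0,8,0,0,0],[0,0,0,0,0],[0,0,0,0,0]]'; python3 where.py; python3 -m jog '[[0,4,0,0,0],[0,3,0,0,0],[0,0,0,0,0]]'; python3 where.py
```

```text
time: 34.25
position: [0.5655, -0.2504, 0.2677]
orientation: [1.221, 1.198, -1.22]
force: [0.6, -0.3, -0.7]
width: -0.0004
tip in unit mm [   2.  -156.9   94.3] yaw err -0.04 tilt [ 0.0026 -0.0018 -1.    ] F [ 0.6 -0.3 -0.7] w -0.4 t 34.25
time: 34.62
position: [0.5647, -0.2499, 0.2585]
orientation: [1.221, 1.202, -1.221]
force: [0.0, -0.1, 0.1]
width: 0.0
tip in unit mm [   0.7 -156.1   85.1] yaw err -0.04 tilt [-4.e-04  3.e-04 -1.e+00] F [ 0.  -0.1  0.1] w 0.0 t 34.625
```

```bash
python3 -m jog '[[0,2,0,0,0],[0,2,0,0,0],[0,2,0,0,0],[0,0,0,0,0],[0,0,0,0,0]]'; python3 where.py; python3 -m jog '[[0,1,0,0,0],[0,1,0,0,0],[0,0,0,0,0],[0,0,0,0,0]]'; python3 where.py
```

```text
time: 35.25
position: [0.5649, -0.25, 0.253]
orientation: [1.221, 1.201, -1.221]
force: [-1.2, 0.8, 3.0]
width: 0.0001
tip in unit mm [   1.  -156.3   79.6] yaw err -0.04 tilt [ 3.e-04 -2.e-04 -1.e+00] F [-1.2  0.8  3. ] w 0.1 t 35.25
time: 35.75
position: [0.5649, -0.2501, 0.2514]
orientation: [1.221, 1.201, -1.221]
force: [-3.1, 1.2, 9.1]
width: -0.0005
tip in unit mm [   1.  -156.3   78. ] yaw err -0.04 tilt [ 3.e-04 -3.e-04 -1.e+00] F [-3.1  1.2  9.1] w -0.5 t 35.75
```

```bash
python3 -m jog '[[0,1,0,0,0],[0,1,0,0,0],[0,0,0,0,0],[0,0,0,0,0]]'; python3 where.py; python3 -m jog '[[0,-10,0,0,0],[0,-45,0,0,0],[0,-50,0,0,0],[0,0,0,-60,0],[0,0,-10,-60,0],[0,0,-10,-60,0],[0,0,-10,-60,0],[0,0,-10,-60,0]]'; python3 -m jog '[[0,0,0,-60,0],[0,0,0,0,0],[0,0,0,0,0],[0,0,0,0,0]]'; python3 where.py; python3 wh.py side "[240,180,60]" pics/p_side.png; python3 wh.py top "[240,180,60]" pics/p_top.png; python3 chk.py; python3 - <<'E'
from h import *
cv2.imwrite("pics/p_full.png",manip.get_image("side")["frame"])
E
```

```text
time: 36.25
position: [0.565, -0.2501, 0.2512]
orientation: [1.221, 1.201, -1.221]
force: [-7.6, 4.0, 21.0]
width: 0.0003
tip in unit mm [   1.2 -156.4   77.8] yaw err -0.03 tilt [ 4.e-04 -6.e-04 -1.e+00] F [-7.6  4.  21. ] w 0.3 t 36.25
time: 37.25
position: [0.5289, 0.0524, 0.3532]
orientation: [1.221, 1.202, -1.222]
force: [1.2, 0.1, 0.6]
width: 0.0001
time: 37.75
position: [0.5308, 0.1093, 0.3534]
orientation: [1.222, 1.201, -1.223]
force: [-0.0, 0.3, -0.0]
width: -0.0001
tip in unit mm [-38.8 202.4 180. ] yaw err -0.15 tilt [-5.e-04 -3.e-04 -1.e+00] F [-0.   0.3 -0. ] w -0.1 t 37.75
line 0.1125 [ 0.27 -0.89]
line 0.0375 [ 0.21 -0.86]
line -0.0375 [-0.11 -0.88]
line -0.1125 [-0.13 -0.84]
left px/mm -0.312
[] mean row off mm None
bright rows mid 2.001069115188491
mid px/mm -0.312
[[0.03, -0.37]] mean row off mm 1.18
bright rows mid -0.0
right px/mm -0.312
[[0.01, -0.58]] mean row off mm 1.85
bright rows mid -0.0
line offset mm [np.float64(2.86), np.float64(2.75), np.float64(2.81), np.float64(2.69)]
```

View pics/p_top.png

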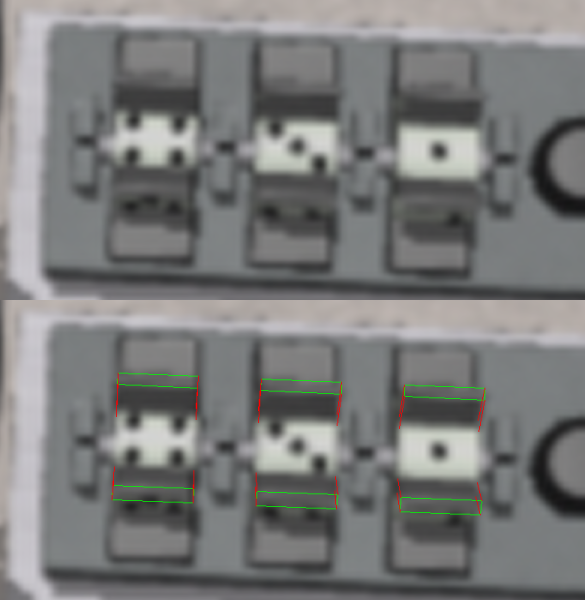

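View pics/p_full.png

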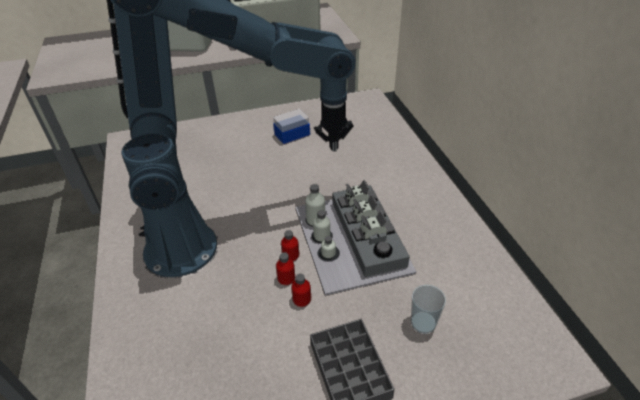

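The wheels read 4, 3 and 1, the button was pressed to its stop and released, and the bottles and bystanders are where they were.

```bash
python3 -c "
from workcell import manip
print(manip.job_done(), manip.get_obs()['time'])"
```

```text
the job is handed in; nothing more can be done
the job is handed in; nothing more can be done
```

I set the wheels to match the bottles: left (tall) 4 dots, middle (medium) 3 and right (short) 1. I then pressed the load button and let it come back up. I handed in at about 39 s of the 64 s allowed.

- **Centring:** I opened the fingers between the two top fins of each wheel until they stalled at 22–23 mm. Afterwards the top picture showed the right face up on all three. Measured against the index lines, the middle and right faces sit about 1–1.5 mm (roughly 2–3°) towards the bottles. My dot finder gave no figure for the left wheel; by eye it is within about 1°. The centring tolerance isn't given, so I left them there.
- **Button:** The fingertip went down to 77.8 mm, against 78 mm for full travel, with 21 N on it, so it reached its stop. I then retreated clear and the wrist read zero force. I did not measure the button's height after release.
- **Bench:** The bottles, red look-alikes, tip box, beaker and tray stand where they were in the first picture.
- **Force peaks:** The middle wheel's push, and the second of the left wheel's two, wedged a fin against the fingers. The wrist force read about 93 N and 45 N at the ends of those moves. It may have been higher within a move, and I have no reading for that, so I cannot confirm it stayed under the 120 N limit.

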